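# Secure the ribbon spool: keeper bar home, wing nut run down

## Robot

A 6-joint arm with a two-finger parallel gripper is mounted at the origin on a cart in front of the work surface, level with it; the furniture and walls round the work are solid. World frame = base frame: x ahead of the robot, y to its left, z up, the work surface at z = 0. Lengths are in m, angles in degrees, forces in N, time in s.
With the tool pointing down it reaches from about 0.275 to 0.875 m from the base axis. Payload 12.5 kg.
Tool frame: the origin (TCP) lies midway between the tips of the shut fingers; the grasp point (between the pads) lies 19 mm behind it (manip.pinch_z is the distance from the TCP to the grasp point, in m); z points along the fingers, y is the direction in which the jaws open and shut (so a half turn about z gives the same grasp; the last joint's range is limited). The gripper opens to 85 mm and grips with 20 to 120 N. Pads are 22 mm wide; open, the fingers measure 114 mm over their backs; the gripper's body (76 mm by 85 mm) begins 54 mm behind the grasp point. The pads swing forward as they close: fully open they stand 13 mm farther back than shut.
Start: joints at [-4.847, 20.094, 94.641, -0, 65.266, -4.847], TCP at [0.55, 0, 0.21] pointing down, gripper open.
Joint ranges: [-157.81, 157.81], [-45, 120.19], [0.68, 151.7], [-89.99, 269.99], [4.06, 180], [-164.3, 164.3]. Speed limits (degrees/s): [127.2, 127.2, 159.86, 180, 180, 180].

## Interface

Orientations are given as a 3x3 rotation matrix whose columns are the frame's x, y, z axes.
In Python, from plant import get_state, camera, camera_info, manip gives the robot as it stands.
- The arm moves only by the shell command python3 -m crank 'ROWS' [OPENING] [FORCE]. ROWS is JSON, one flat list of numbers, 4 for each row, row after row: the shift along the tool's x, y, z in mm, then the turn about the tool's z in rad. A call has 1 to 12 rows; each row is the pose to reach, as a shift and turn from the pose measured when the call began, along the tool's axes at that moment; what a row does not reach only later rows make up. A row lasts 1/8 s, in which the tool goes at most 62.5 mm and 10.7 degrees, less where a joint would pass 70% of its speed; a pose out of reach is approached as far as the arm can. A call with a gripper value outside its range is refused whole. OPENING is the opening, from 0 (shut) to 1 (fully open), set as the call begins (- or left out, the last holds). The fingers move at their own pace and stop on an object; FORCE is the grip in N (left out, the last holds). Time passes only in rows, so rows that repeat a pose let the fingers close. It gives the time, the measured TCP pose, the force and the opening at its end, in the units of the state.
- get_state(): the state, without advancing time (a new reading comes with each control period).
- camera(name): name is "scene" or "side" or "wrist"; returns (picture, depth): 400x640x3 uint8, red, green, blue; 400x640 float32, m along the optical axis (not along the pixel's ray), 0 where there is no reading.
- camera_info(name): a dict with "fx", "fy", "cx", "cy" (pixels), "rvec" (rotation vector, rad) and "tvec" (3), from world to camera coordinates, as OpenCV has them; the wrist camera has in their place "T_tool_cam" (4x4, takes a point from camera to tool coordinates, whose origin is the TCP and whose axes are the flange's). Camera axes: x right, y down, z forward; pixel columns grow to the right and rows downward; lengths in m; the calibration is good to about 2 mm. A picture is of the moment at which its call begins: read the wrist's pose just before it. camera_info takes no time and is no camera call.
- manip.close_job(): hands the job in, once; it reports no verdict.
The state is a dict: "time": time; "joint_pos": joint angles; "joint_velocities": joint speeds; "joint_efforts": joint torques, N m; "position": TCP position; "eef_rot": TCP orientation; "ft_force": force on the tool from outside, world axes, zero at the start; "ft_torque": the same for the moment, N m; "width": opening from 0.0 (shut) to 1.0 (fully open).
Only numpy, scipy, OpenCV 4.12 (cv2) and the standard library are available. Lean on these libraries where they do the work, as an engineer would, in place of code of your own. Each camera call takes 0.05 s, during which the arm holds its last target. There are 200 camera calls.

## Task

Secure the green spool on the ribbon holder: with a fingertip push the keeper bar by its red tab home over the spool as far as its stop, and then turn the loose wing nut clockwise, by repeated gentle fingertip strokes against its blue and yellow wings, until it is fully home against its stop. Only push: do not pinch the nut or strain it, do not grasp, lift or shove the holder, and leave the other things on the counter where they are.

Things in the scene. Friction and masses are not known exactly. Their poses are not given: they have to be found in the camera images.
- ribbon_holder: Ribbon holder: loose wooden stand, about 2 kg, rubber feet. Origin on the counter under the axis of the wing nut (also the pivot of the keeper bar); x points to its back, y to the spool side, z up. Base board x -57 to 63, y -68 to 138 mm, top 18 mm above the counter. Green spool: centre y = 80, radius 32, top at z = 40 mm.
- ledge_edge (a point): Middle of the front edge of the holder's wooden ledge, 94 mm above the counter. The ledge (z 90 to 98 mm, x 28 to 62, the whole width) hangs over the far side of the nut, so a finger from above reaches the wings only where x is below 28 mm in the holder's frame and cannot go all the way round. Back board below it: front face x = 50.
- keeper (a joint): Steel keeper bar, pivoting level about the nut's axis; bar 14 mm wide, 5 thick, top 47 mm above the counter, reaching 123 mm from the axis. 0 = home over the spool against its stop (bar along the holder's +y); positive = swung open towards the holder's front (-x), anticlockwise from above, up to 1.6 rad. Stays where left; friction 0.05 N m.
- keeper_tab (a point): Centre of the red upright tab at the free end of the keeper bar, 113 mm from the axis, 62 mm above the counter. The tab is 7 mm thick (in the direction it swings), 22 mm along the bar, and stands from 42 to 76 mm above the counter.
- wing_nut (a joint): Wing nut on an upright screw: angle left to turn, rad. 0 = fully home (hard stop); positive = unscrewed (anticlockwise from above); turning it clockwise from above lowers the value. Starts 4.2 to 6.5 rad out. It runs loosely (friction 0.04 N m), stays where left, and sinks 4 mm a turn.
- nut: The nut with its hub (26 mm across) and two wings, as one rigid turning part; its origin lies on the axis, at counter height when home, and its x axis points along the blue wing. Wing to wing it measures 91 mm.
- nut_centre (a point): Point on the nut's axis at half height of the wings: 68 mm above the counter when home, about 4 mm higher at the start.
- wing_a: Blue wing of the nut, an upright plate 8 mm thick (11 mm at its outer edge) and 28 mm tall, from the hub out to 45 mm from the axis; origin at its middle, 27 mm from the axis, half way up; its x axis points outward.
- wing_b: Yellow wing, the same shape, opposite to the blue one; origin at its middle, x axis outward.
- tape_roll: Bystander, loose: roll of brown tape standing on its rim face, 93 x 91 x 48 mm; origin at the centre of its underside.
- box_d: Bystander, loose: green gift carton with green bow, 51 x 78 x 75 mm; origin at the centre of its underside.
- box_a: Bystander, loose: yellow-brown gift carton with red bow, 56 x 90 x 85 mm; origin at the centre of its underside.
- tin_a: Bystander, loose: blue round sweet tin, 67 across, height 45 mm; origin at the centre of its underside.
- spool_a: Bystander, loose: spare red ribbon spool lying flat, 63 x 72 x 22 mm; origin at the centre of its underside.

How it is judged (in metres and radians):
On the way, in this order (a step that is already met when the one before it is completed fails the run):
1. the keeper bar is pushed home over the spool, with the nut still loose (value of joint keeper below 0.12 rad and not (value of joint wing_nut below 1 rad)), for 0.2 s.
2. the wing nut is run down fully home (value of joint wing_nut below 0.2 rad and value of joint keeper below 0.12 rad), for 0.2 s.
At the end, for the whole second after the job is handed in: The keeper bar is within 0.12 rad of its stop over the spool, the wing nut within 0.2 rad of fully home, and the holder stands flat and at rest within 40 mm of where it stood (all of step 2 and distance of ribbon_holder from where it was at the start of the episode below 0.04 m and angle between ribbon_holder's own z axis and vertical below 0.03 rad and linear speed of ribbon_holder below 0.01 m/s); the robot touches nothing.
It fails at once if the holder is lifted more than 10 mm or tipped (height (world z) of ribbon_holder above 0.01 m or angle between ribbon_holder's own z axis and vertical above 0.12 rad).
It fails at once if the holder is shoved more than 40 mm (distance of ribbon_holder from where it was at the start of the episode above 0.04 m).
It fails at once if the nut is gripped by both wings at once (contact force between the fingers and wing_a above 2 N and contact force between the fingers and wing_b above 2 N).
It fails at once if the nut is pinched hard or strained (over 35 N) (contact force between the fingers and nut above 35 N).
It fails at once if a bystander is moved more than 25 mm (distance of any of tape_roll, box_d, box_a, tin_a, spool_a from where it was at the start of the episode above 0.025 m).
It also fails if it takes over 64 s, if anything falls off the work surface, if the arm or the gripper's body presses on something with over 40 N, if the wrist force passes 120 N, or if a joint passes its speed limit or range.

## Working session

There is one attempt and no reset: what is moved stays moved. The work goes in short steps, Python scripts to look and compute and a shell command to move; the robot and the scene stay as the last step left them, time stands still between calls to the robot, and variables do not carry over. Pictures are saved under pics/ and viewed, about 8 in all and at most 12, crops included, and the job is handed in when it is done.

```bash
mkdir -p pics; ls
cat > h.py <<'E'
import numpy as np, cv2
from plant import get_state, camera, camera_info, manip
def cam(name):
    s=get_state(); i=camera_info(name); p,d=camera(name)
    K=np.array([[i['fx'],0,i['cx']],[0,i['fy'],i['cy']],[0,0,1.]])
    if name=='wrist':
        T=np.eye(4);T[:3,:3]=s['eef_rot'];T[:3,3]=s['position'];T=T@np.array(i['T_tool_cam'])
    else:
        R=cv2.Rodrigues(np.array(i['rvec'],float))[0];T=np.eye(4);T[:3,:3]=R.T;T[:3,3]=-R.T@np.array(i['tvec']).ravel()
    return p,d,K,T
def pts(d,K,T):
    v,u=np.mgrid[:d.shape[0],:d.shape[1]]
    P=np.stack([(u-K[0,2])/K[0,0]*d,(v-K[1,2])/K[1,1]*d,d],-1)
    return P@T[:3,:3].T+T[:3,3]
def ray(uv,z,K,T):
    r=T[:3,:3]@np.array([(uv[0]-K[0,2])/K[0,0],(uv[1]-K[1,2])/K[1,1],1]);o=T[:3,3]
    return o+r*(z-o[2])/r[2]
E
python3 - <<'E'
from h import *
s=get_state();print(s)
for n in ['scene','side','wrist']:
    p,d,K,T=cam(n);cv2.imwrite(f'pics/{n}0.png',p[:,:,::-1]);np.savez(f'{n}0.npz',p=p,d=d,K=K,T=T);print(n,T.round(3).tolist(),K[0,0])
E
```

```text
pics
{'time': 0.0, 'joint_pos': array([-4.84652066e+00,  2.01243517e+01,  9.46787286e+01, -5.88448724e-04,
        6.52659057e+01, -4.84656668e+00]), 'joint_velocities': array([-0.08284298,  0.01521104,  0.04308985,  0.1339648 ,  0.01381654,
        0.0296433 ]), 'joint_efforts': array([ 1.33101348e-03, -5.06107914e+01, -2.91406649e+01,  6.01447425e-06,
        4.57781483e-03,  4.96419239e-05]), 'position': array([5.49627236e-01, 6.12460613e-05, 2.09646506e-01]), 'eef_rot': array([[-5.05047709e-06,  9.99999279e-01, -1.20051571e-03],
       [ 9.99999996e-01,  5.16144466e-06,  9.24301770e-05],
       [ 9.24363068e-05, -1.20051524e-03, -9.99999275e-01]]), 'ft_force': array([0.77029704, 0.6056716 , 0.87688394]), 'ft_torque': array([ 0.06929661, -0.01099896,  0.00587763]), 'width': 0.9987835597639909}
scene [[0.663, -0.374, 0.649, -0.428], [-0.748, -0.346, 0.566, -0.876], [0.013, -0.861, -0.509, 0.847], [0.0, 0.0, 0.0, 1.0]] 519.4400325993178
side [[-0.977, -0.113, 0.182, 0.319], [-0.214, 0.508, -0.834, 1.077], [0.002, -0.854, -0.52, 0.763], [0.0, 0.0, 0.0, 1.0]] 470.56597303725556
wrist [[1.0, -0.0, -0.003, 0.55], [-0.001, -0.96, -0.279, 0.07], [-0.002, 0.279, -0.96, 0.373], [0.0, 0.0, 0.0, 1.0]] 346.6743604727313
```

View pics/scene0.png

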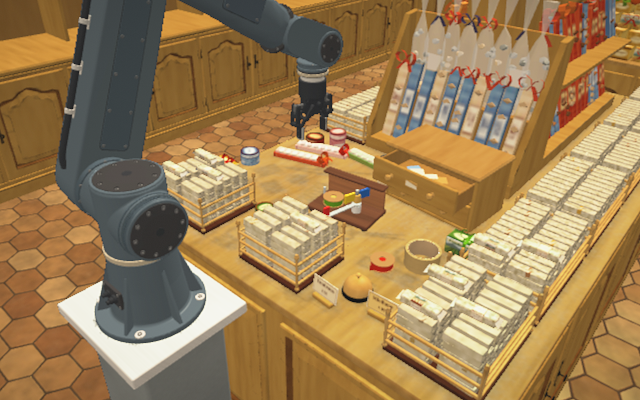

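View pics/wrist0.png

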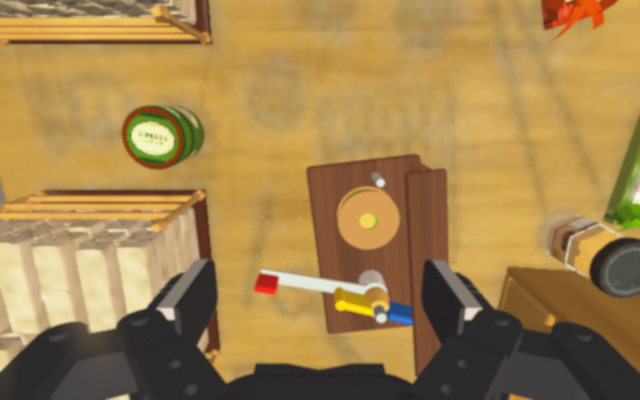

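Wrist view: nut hub ~(378,305), yellow wing (357,301), blue wing (400,314) partly under the ledge, red tab (265,284), spool (368,217), and ledge front edge from (407,172) to (415,375).

Run:
```python
from h import *
for n in ['wrist','scene','side']:
    z=np.load(n+'0.npz');p,d,K,T=[z[k] for k in 'pdKT'];P=pts(d,K,T)
    H=cv2.cvtColor(p,cv2.COLOR_RGB2HSV).astype(int);h,s,v=H[...,0],H[...,1],H[...,2]
    roi=(d>0)&(P[...,0]>.35)&(P[...,0]<.75)&(P[...,1]>-.25)&(P[...,1]<.25)&(P[...,2]<.12)&(P[...,2]>.015)
    for c,m in dict(red=((h<5)|(h>175))&(s>180)&(v>120),yel=(h>20)&(h<30)&(s>200)&(v>150),blu=(h>100)&(h<122)&(s>150)&(v>80)).items():
        N,L,st,ce=cv2.connectedComponentsWithStats((m&roi).astype(np.uint8))
        for i in range(1,N):
            if st[i,4]<25: continue
            Q=P[L==i];print(n,c,st[i].tolist(),'med',np.median(Q,0).round(3),'lo',np.percentile(Q,5,0).round(3),'hi',np.percentile(Q,95,0).round(3))
    if n=='wrist':
        # ledge: z~.094 points; spool top
        m=roi&(abs(P[...,2]-.098)<.006)&(P[...,0]>.55)
        r=cv2.minAreaRect(P[m][:,:2].astype(np.float32)*1000);print('ledge',r,cv2.boxPoints(r).round(0).tolist())
        m=roi&(abs(P[...,2]-.040)<.003)&(P[...,1]>0); print('spool',np.median(P[m],0),cv2.minEnclosingCircle(P[m][:,:2].astype(np.float32)*1000))
        for uv in [(308,168),(330,332),(418,155)]: print(uv,ray(uv,.018,K,T).round(3),P[uv[1],uv[0]].round(3))
        cv2.imwrite('pics/w0c.png',cv2.resize(p[140:390,240:460,::-1],None,fx=2.4,fy=2.4,interpolation=cv2.INTER_CUBIC))
```

```text
wrist red [255, 275, 22, 19, 316] med [ 0.497 -0.101  0.069] lo [ 0.489 -0.104  0.054] hi [ 0.506 -0.099  0.076]
wrist yel [335, 289, 37, 27, 655] med [ 0.581 -0.114  0.081] lo [ 0.566 -0.124  0.064] hi [ 0.597 -0.109  0.086]
wrist blu [388, 303, 24, 21, 368] med [ 0.628 -0.127  0.081] lo [ 0.617 -0.131  0.066] hi [ 0.638 -0.123  0.086]
ledge ((689.4166870117188, -96.36947631835938), (112.89862823486328, 239.6417694091797), 6.832355499267578) [[619.0, 16.0], [648.0, -222.0], [760.0, -209.0], [731.0, 29.0]]
spool [0.42647645 0.14285499 0.04062436] ((503.65447998046875, 79.84275817871094), 161.31517028808594)
(308, 168) [0.538 0.005 0.018] [0.538 0.004 0.015]
(330, 332) [ 0.562 -0.193  0.018] [ 0.562 -0.193  0.019]
(418, 155) [0.651 0.019 0.018] [0.651 0.018 0.016]
scene red [323, 207, 7, 8, 47] med [ 0.495 -0.105  0.065] lo [ 0.486 -0.109  0.019] hi [ 0.559 -0.063  0.076]
scene yel [345, 193, 10, 11, 70] med [ 0.577 -0.119  0.073] lo [ 0.564 -0.124  0.062] hi [ 0.594 -0.115  0.086]
scene blu [360, 188, 9, 9, 61] med [ 0.632 -0.134  0.075] lo [ 0.616 -0.138  0.063] hi [ 0.645 -0.129  0.087]
side red [339, 186, 7, 10, 59] med [ 0.497 -0.101  0.059] lo [ 0.487 -0.106  0.046] hi [ 0.506 -0.097  0.073]
side yel [309, 176, 12, 11, 98] med [ 0.581 -0.113  0.073] lo [ 0.565 -0.119  0.06 ] hi [ 0.597 -0.107  0.085]
side blu [296, 173, 9, 10, 55] med [ 0.63  -0.127  0.072] lo [ 0.619 -0.131  0.061] hi [ 0.641 -0.121  0.084]
```

View pics/w0c.png

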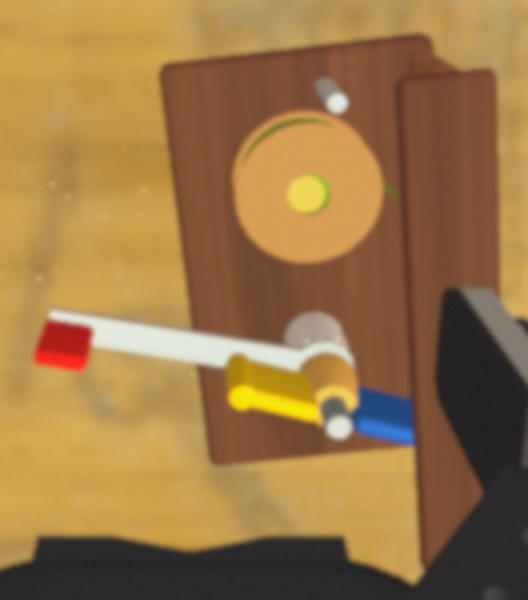

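The nut axis is near (0.610,-0.121) by three checks, holder yaw about 6.9°, keeper about 1.28 rad open. I'll check obstacle heights and write the row planner.

```bash
cat >> h.py <<'E'
C=np.array([.610,-.121]); Y=np.radians(6.9)
def rows(wps,s=None):
    """wps: (x,y,z world m, tool-x heading deg world); tool z down -> rows from current pose"""
    s=s or get_state(); R=s['eef_rot']; o=s['position']; h0=np.degrees(np.arctan2(R[1,0],R[0,0]))
    for w in wps:
        q=R.T@(np.array(w[:3])-o)*1000; t=-(w[3]-h0); t=(t+180)%360-180
        print(f"{q[0]:.0f},{q[1]:.0f},{q[2]:.0f},{np.radians(t):.2f},",end=' ')
    print()
def around(phi,r,z,off=0,c=None):
    """point at world angle phi (deg), radius r along, offset off behind (anticlockwise) the line; heading clockwise tangent"""
    c=C if c is None else c
    a=np.radians(phi); p=c+r*np.array([np.cos(a),np.sin(a)])+off*np.array([-np.sin(a),np.cos(a)])
    return (*p,z,phi-90)
E
python3 - <<'E'
from h import *
G=np.full((26,26),-1.)
for n in ['wrist','scene','side']:
    z=np.load(n+'0.npz');d,K,T=[z[k] for k in 'dKT'];P=pts(d,K,T)[d>0]
    P=P[P[:,2]<.16]
    i=((P[:,0]-.40)/.015).astype(int);j=((P[:,1]+.27)/.015).astype(int)
    k=(i>=0)&(i<26)&(j>=0)&(j<26)&(P[:,0]>.4)&(P[:,1]>-.27)
    np.maximum.at(G,(i[k],j[k]),P[k][:,2]*1000)
print('cols y',[int(-270+15*j) for j in range(26)])
for i in range(26): print(400+15*i,' '.join('%3d'%g for g in G[i]))
z=np.load('wrist0.npz');P=pts(z['d'],z['K'],z['T'])
print('screw',P[300:325,370:388,2].max(),'pin',P[180,380],P[183,380])
E
```

```text
cols y [-270, -255, -240, -225, -210, -195, -180, -165, -150, -135, -120, -105, -90, -75, -60, -45, -30, -15, 0, 15, 30, 45, 60, 75, 90, 105]
400   3   3 116 127 125 127 126 126 126 125 125 126 127 127 126 125 116   0  60  61  63  63  62   1   1   4
415   2   2 121 116  35  37  12  10   0  12  11  13  13 112  34 113 119   0   1  61  65  64  61   0   1   0
430   2   1   3   1   3   1   0   1   0   0   0   0   1   0   0   1   1   0   0   0   0   0   1   0   0   0
445   3   0   1   2   2   1   2   0   0   1   2   0   0   0   3   0   0   1   0   0   0   0   0   0   0   0
460   2   1   2   2   3   1   1   0   0   0   0   0   1   0   0   0   0   1   0   0   0   0   1   1   0   0
475   2   2   2   3   3   2   1   1   0   0  74  78   1   0   0   0   1   0   0   0   1   1   1   2   0   1
490   2   1   1   2   3   4   2   2   1   0  77  77   2   1   1   0   0   0   0   1   0   0   1   0   0   3
505   3   4   3   1   3   3   1   2   2   1  75  75   1   2   0   0   1   0   0   0   1   0   0   1   4   3
520   1   1   0   1   2   4   3   2   1   2  50  48   0   0   1   1   0  18   0   0   0   0   
[... 1266 characters left out ...]
  0   0   0   0   0   0   0   0   1   2   2
715   2   2   3   2   2   2   4   2   2 156 153   0   0   0   2   0   0   1   0   0   0   0   0   2   3   2
730 115 117 117 116 116  53   3   3   1 156 141   0   1   0   0   0   0   0   0   0   0   0   2   0   2   2
745 119 122 121 119 101  55   2  28   3 157   0   0   0   1   0   0   1   0   1   0   0   0   0   0   0   0
760 121 120 120 122 120  63  67  81  87 159 159   0   1   0   0   0   0   0   0   0   0   0   0   1   1   0
775 108 106 121 121 119 116 114  -1  81 158 159   0   0   0   0   0   0   0   2   0   0   0   0   0   0   0
screw 0.3734775121865775 pin [ 6.07104600e-01 -2.58055167e-04  5.17651597e-02] [ 0.60719423 -0.00310434  0.05205001]
```

Run:
```python
from h import *
for n in ['scene','side','wrist']:
    z=np.load(n+'0.npz');d,K,T=[z[k] for k in 'dKT'];P=pts(d,K,T)[d>0]
    for y in np.arange(-.28,.0,.02):
        Q=P[(abs(P[:,1]-y-.01)<.01)&(P[:,0]>.645)&(P[:,0]<.85)]
        o=[]
        for a,b in [(.105,.13),(.13,.16),(.16,.2),(.2,.25),(.25,.32)]:
            q=Q[(Q[:,2]>a)&(Q[:,2]<b)]; o.append((len(q),round(float(np.percentile(q[:,0],3)),3)) if len(q)>3 else None)
        print(n,round(y,2),o)
```

```text
scene -0.28 [(89, 0.669), (65, 0.669), (168, 0.671), None, None]
scene -0.26 [(91, 0.671), (57, 0.671), (156, 0.672), None, None]
scene -0.24 [(91, 0.672), (58, 0.672), (165, 0.673), None, None]
scene -0.22 [(79, 0.674), (58, 0.673), (148, 0.676), None, None]
scene -0.2 [(88, 0.662), (80, 0.654), (149, 0.676), None, None]
scene -0.18 [(27, 0.672), (55, 0.66), (146, 0.677), None, None]
scene -0.16 [(41, 0.676), (55, 0.678), (137, 0.679), None, None]
scene -0.14 [(133, 0.679), (191, 0.68), (140, 0.681), None, None]
scene -0.12 [(4, 0.684), (8, 0.686), (46, 0.759), None, None]
scene -0.1 [None, None, None, None, None]
scene -0.08 [None, None, None, None, None]
scene -0.06 [None, None, None, None, None]
scene -0.04 [None, None, None, None, None]
scene -0.02 [None, None, None, None, None]
scene 0.0 [None, None, None, None, None]
side -0.28 [(19, 0.674), None, (79, 0.749), None, None]
side -0.26 [(43, 0.674), (9, 0.674), (93, 0.681), None, None]
side -0.24 [(62, 0.677), (18, 0.673), (100, 0.676), None, None]
side -0.22 [(47, 0.677), (18, 0.675), (101, 0.678), None, None]
side -0.2 [(19, 0.
[... 527 characters left out ...]
None, None, None, None]
wrist -0.28 [None, None, None, None, None]
wrist -0.26 [None, None, None, None, None]
wrist -0.24 [None, None, None, None, None]
wrist -0.22 [None, None, None, None, None]
wrist -0.2 [None, None, None, None, None]
wrist -0.18 [None, None, None, None, None]
wrist -0.16 [None, None, None, None, None]
wrist -0.14 [(45, 0.737), None, (29, 0.69), None, None]
wrist -0.12 [(865, 0.776), (519, 0.782), (29, 0.769), None, None]
wrist -0.1 [None, None, None, None, None]
wrist -0.08 [None, None, None, None, None]
wrist -0.06 [None, None, None, None, None]
wrist -0.04 [None, None, None, None, None]
wrist -0.02 [None, None, None, None, None]
wrist 0.0 [None, None, None, None, None]
```

View pics/side0.png

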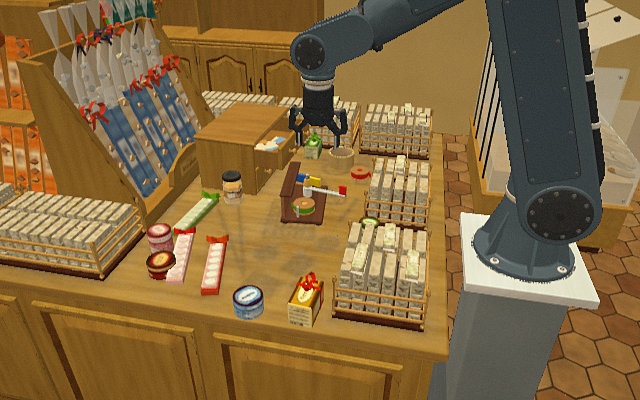

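The side view confirms an open drawer behind (x≥0.675, y<-0.12, knob at about (0.655,-0.19), z≈0.145). The gripper body can stay clear of it. Next I go above the place behind the tab with the fingers shut.

Run:
```python
from h import *
rows([around(170,.110,.21,.040),around(170,.110,.10,.040),around(170,.110,.056,.040)])
```

```text
-141,-55,-0,0.17, -141,-55,110,0.17, -141,-55,154,0.17,
```

```bash
python3 -m crank '[-47,-18,0,0.1, -94,-37,0,0.17, -141,-55,0,0.17, -141,-55,50,0.17, -141,-55,100,0.17, -141,-55,110,0.17, -141,-55,110,0.17, -141,-55,110,0.17]' 0 40
python3 - <<'E'
from h import *
p,d,K,T=cam('wrist');cv2.imwrite('pics/w1.png',p[:,:,::-1])
rows([around(170,.110,.056,.040)])
E
```

```text
time: 1.15
position: [0.4957, -0.1412, 0.1016]
eef_rot: [[0.169, 0.986, 0.002], [0.986, -0.169, -0.001], [-0.001, 0.002, -1.0]]
ft_force: [0.2, -0.5, 0.6]
width: 0.0
-0,-1,46,0.00,
```

View pics/w1.png

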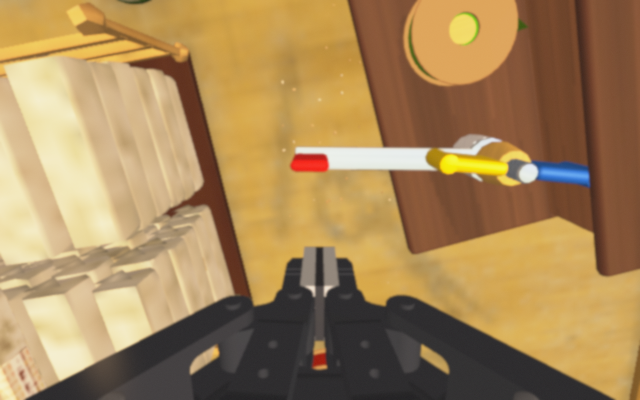

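The shut fingertips at (320,250) line up with the tab at (310,162). Now the arc push.

Run:
```python
from h import *
rows([around(170,.110,.080,.040),around(170,.110,.056,.040),around(170,.110,.056,.025)]+[around(a,.110,.056,.0145) for a in (168,160,152,144,136,128,120,113,106,102)])
```

```text
-0,-1,22,0.00, -0,-1,46,0.00, 15,-1,45,0.00, 29,-1,45,0.04, 45,-2,45,0.18, 60,0,45,0.32, 75,4,45,0.46, 89,10,45,0.60, 103,18,45,0.74, 115,28,45,0.88, 124,38,46,1.00, 132,48,46,1.12, 136,55,46,1.19,
```

```bash
python3 -m crank '[0,-1,22,0, 0,-1,46,0, 15,-1,46,0, 29,-1,45,0.04, 45,-2,45,0.18, 60,0,45,0.32, 75,4,45,0.46, 89,10,45,0.60, 103,18,45,0.74, 115,28,45,0.88, 124,38,46,1.00, 132,48,46,1.12]'
python3 - <<'E'
from h import *
p,d,K,T=cam('wrist');cv2.imwrite('pics/w2.png',p[:,:,::-1])
p,d,K,T=cam('side');P=pts(d,K,T);H=cv2.cvtColor(p,cv2.COLOR_RGB2HSV).astype(int);h,s,v=H[...,0],H[...,1],H[...,2]
m=((h<5)|(h>175))&(s>180)&(v>120)&(P[...,2]>.03)&(abs(P[...,0]-.58)<.12)&(abs(P[...,1]+.05)<.12)&(P[...,2]<.09)
Q=P[m];t=np.median(Q,0);print(len(Q),t,np.degrees(np.arctan2(t[1]-C[1],t[0]-C[0])),np.hypot(*(t[:2]-C)))
rows([around(a,.110,.056,.0145) for a in (102,99)])
E
```

```text
time: 2.7
position: [0.5665, -0.0179, 0.0574]
eef_rot: [[0.962, 0.274, 0.004], [0.274, -0.962, -0.001], [0.003, 0.002, -1.0]]
ft_force: [-0.2, -0.1, -0.5]
width: 0.005
58 [ 0.49654856 -0.10010885  0.06086398] 169.56633379808926 0.1153588721712152
6,0,1,0.07, 12,0,1,0.12,
```

View pics/w2.png

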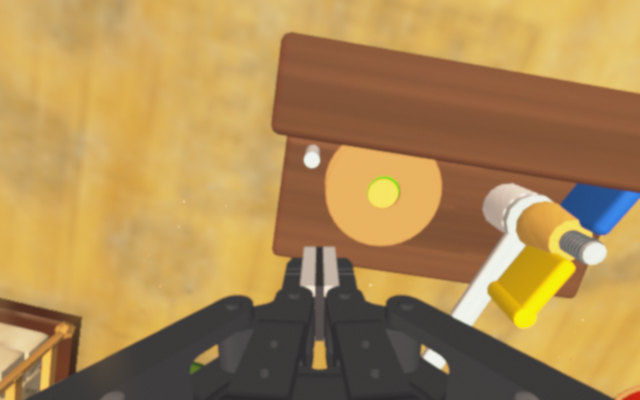

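The side camera shows the tab unmoved (169.6°): the fingertip got past it, likely because the descent lagged. I go back behind it and push in shorter steps, with checks.

Run:
```python
from h import *
s=get_state();print(s['position'])
x,y,z=s['position']
rows([(x,y,.11,16),(.53,-.08,.11,48),around(170,.110,.11,.045),around(170,.110,.055,.045)])
```

```text
[ 0.56684604 -0.01797148  0.0572449 ]
0,0,-53,0.00, -52,50,-53,-0.56, -105,103,-53,-1.12, -106,103,2,-1.12,
```

```bash
python3 -m crank '[0,0,-53,0, -17,17,-53,-0.18, -35,34,-53,-0.36, -52,50,-53,-0.54, -70,68,-53,-0.72, -88,86,-53,-0.90, -105,103,-53,-1.08, -105,103,-53,-1.12, -106,103,-25,-1.12, -106,103,2,-1.12, -106,103,2,-1.12, -106,103,2,-1.12]'
python3 - <<'E'
from h import *
rows([around(170,.110,.056,.0145),around(162,.110,.056,.0145)])
p,d,K,T=cam('wrist');cv2.imwrite('pics/w3.png',p[:,:,::-1])
E
```

```text
time: 4.3
position: [0.4941, -0.1464, 0.0564]
eef_rot: [[0.168, 0.986, 0.006], [0.986, -0.168, -0.002], [-0.001, 0.006, -1.0]]
ft_force: [-0.2, -1.0, 1.2]
width: 0.001
31,-0,0,0.01, 46,-1,0,0.15,
```

View pics/w3.png

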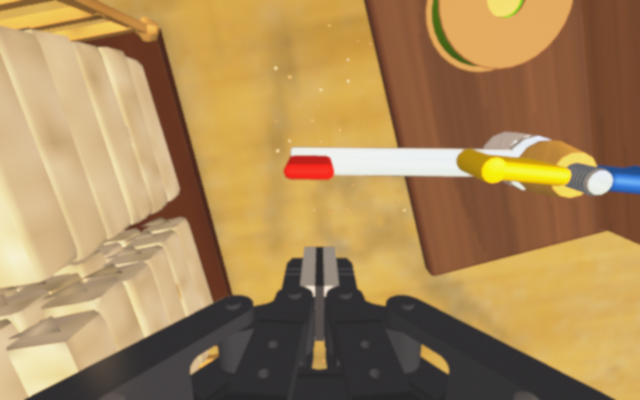

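```bash
cat >> h.py <<'E'
def tab():
    p,d,K,T=cam('side');P=pts(d,K,T);H=cv2.cvtColor(p,cv2.COLOR_RGB2HSV).astype(int);h,s,v=H[...,0],H[...,1],H[...,2]
    m=((h<5)|(h>175))&(s>180)&(v>120)&(P[...,2]>.03)&(abs(P[...,0]-.58)<.12)&(abs(P[...,1]+.05)<.12)&(P[...,2]<.09)
    Q=P[m];t=np.median(Q,0);print('tab',len(Q),t.round(3),np.degrees(np.arctan2(t[1]-C[1],t[0]-C[0])).round(1),np.hypot(*(t[:2]-C)).round(3))
E
python3 -m crank '[10,0,0,0, 20,0,0,0, 30,0,0,0.01, 38,0,0,0.08, 46,-1,0,0.15]'
python3 - <<'E'
from h import *
tab(); rows([around(a,.110,.056,.0145) for a in (157,150,143,136,129,122,115,108,104,101)])
E
```

```text
time: 4.97
position: [0.5011, -0.1, 0.0565]
eef_rot: [[0.315, 0.949, 0.006], [0.949, -0.315, -0.002], [0.0, 0.007, -1.0]]
ft_force: [-0.3, 0.1, -0.5]
width: -0.002
tab 54 [ 0.495 -0.101  0.06 ] 169.9 0.117
8,-1,0,0.08, 22,-0,0,0.20, 35,1,0,0.32, 48,5,0,0.44, 61,10,1,0.57, 73,16,1,0.69, 84,24,1,0.81, 94,33,1,0.93, 99,39,1,1.00, 103,43,1,1.05,
```

Run:
```python
from h import *
a=cam('wrist')[0][100:330,200:440];b=cam('side')[0][130:230,260:390];c=cam('scene')[0][160:240,290:390]
f=lambda x:cv2.resize(x[:,:,::-1],(400,int(400*x.shape[0]/x.shape[1])),interpolation=cv2.INTER_CUBIC)
a,b,c=map(f,(a,b,c));H=400;o=np.zeros((700,800,3),np.uint8)
o[:a.shape[0],:400]=a;o[:b.shape[0],400:]=b;o[320:320+c.shape[0],400:]=c;cv2.imwrite('pics/m4.png',o[:600] if 0 else cv2.resize(o,(685,600)))
print(get_state()['position'])
```

```text
[ 0.50102692 -0.10064891  0.05648408]
```

View pics/m4.png

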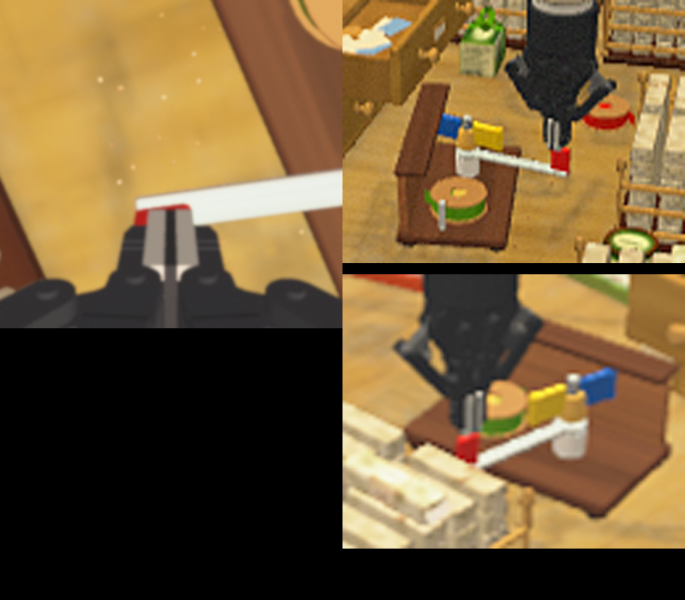

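The fingertip seems to ride just above the tab: in both outside views its lower end stops at the top of the red. I'll measure the real tip height from depth.

Run:
```python
from h import *
s=get_state();print(s['position'],manip.pinch_z)
for n in ['side','scene']:
    p,d,K,T=cam(n);P=pts(d,K,T);H=cv2.cvtColor(p,cv2.COLOR_RGB2HSV).astype(int)
    m=(d>0)&(abs(P[...,0]-.50)<.03)&(abs(P[...,1]+.10)<.03)&(P[...,2]<.13)&(H[...,1]<70)&(H[...,2]<190)
    Q=P[m];print(n,len(Q))
    for a in np.arange(.05,.13,.008):
        q=Q[(Q[:,2]>=a)&(Q[:,2]<a+.008)]
        if len(q): print(a.round(3),len(q),q[:,:2].min(0).round(3),q[:,:2].max(0).round(3),'V',int(np.median(H[...,2][m][(Q[:,2]>=a)&(Q[:,2]<a+.008)])))
    # project TCP
    q=T[:3,:3].T@(s['position']-T[:3,3]);print('TCP px',(K@q/q[2])[:2])
    m=((H[...,0]<5)|(H[...,0]>175))&(H[...,1]>180)&(abs(P[...,0]-.5)<.04)&(abs(P[...,1]+.1)<.04);v,u=np.where(m);print('red',u.min(),u.max(),v.min(),v.max())
```

```text
[ 0.50102692 -0.10064891  0.05648408] 0.0187
side 161
0.074 3 [ 0.497 -0.095] [ 0.508 -0.091] V 113
0.082 16 [ 0.488 -0.1  ] [ 0.511 -0.085] V 53
0.09 20 [ 0.49  -0.096] [ 0.515 -0.085] V 70
0.098 25 [ 0.486 -0.102] [ 0.512 -0.085] V 59
0.106 22 [ 0.487 -0.1  ] [ 0.513 -0.086] V 70
0.114 20 [ 0.488 -0.103] [ 0.522 -0.085] V 34
0.122 48 [ 0.476 -0.111] [ 0.527 -0.076] V 38
TCP px [340.56291408 190.87419213]
red 339 345 186 194
scene 164
0.05 1 [ 0.529 -0.106] [ 0.529 -0.106] V 188
0.074 3 [ 0.493 -0.108] [ 0.499 -0.095] V 86
0.082 15 [ 0.487 -0.115] [ 0.509 -0.102] V 112
0.09 23 [ 0.484 -0.113] [ 0.512 -0.092] V 81
0.098 24 [ 0.484 -0.114] [ 0.511 -0.097] V 92
0.106 27 [ 0.482 -0.114] [ 0.511 -0.091] V 79
0.114 23 [ 0.483 -0.114] [ 0.52  -0.102] V 46
0.122 46 [ 0.47 -0.12] [ 0.526 -0.089] V 47
TCP px [326.07428625 211.44883299]
red 322 328 207 214
```

The real tip ends at z≈0.079, about 22 mm behind the reported TCP. I'll set tip height = TCP z + 22 mm, so back off, go down to TCP z≈0.034 and push again.

Run:
```python
from h import *
rows([around(170,.110,.056,.042),around(170,.110,.034,.042),around(170,.110,.034,.0145),around(162,.110,.034,.0145)])
```

```text
-42,7,1,-0.14, -42,7,23,-0.14, -15,3,23,-0.14, 0,-0,22,-0.00,
```

```bash
python3 -m crank '[-20,4,0,-0.1, -42,7,0,-0.14, -42,7,12,-0.14, -42,7,23,-0.14, -42,7,23,-0.14, -30,5,23,-0.14, -20,4,23,-0.14, -15,3,23,-0.14, -8,1,23,-0.07, 0,0,22,0]'
python3 - <<'E'
from h import *
tab(); rows([around(a,.110,.034,.0145) for a in (157,150,143,136,129,122,115,108,104,101)])
E
```

```text
time: 6.52
position: [0.5012, -0.1005, 0.0346]
eef_rot: [[0.314, 0.949, 0.006], [0.949, -0.314, -0.002], [0.0, 0.007, -1.0]]
ft_force: [-0.3, -1.4, -0.2]
width: 0.002
tab 56 [ 0.501 -0.082  0.061] 160.2 0.116
9,-1,1,0.08, 22,-1,1,0.20, 36,1,1,0.32, 49,4,1,0.45, 61,9,1,0.57, 73,16,1,0.69, 84,23,1,0.81, 94,33,1,0.93, 99,38,1,1.00, 103,43,1,1.06,
```

Now the tab moves, running about 2° ahead of plan. I continue the arc.

```bash
python3 -m crank '[9,-1,1,0.08, 22,-1,1,0.20, 36,1,1,0.32, 49,4,1,0.45, 61,9,1,0.57, 73,16,1,0.69, 84,23,1,0.81, 94,33,1,0.93, 98,37,1,0.98, 98,37,1,0.98]'
python3 - <<'E'
from h import *
tab(); rows([around(a,.110,.034,.0145) for a in (104,102,100,98)])
E
```

```text
time: 7.82
position: [0.5677, -0.0184, 0.034]
eef_rot: [[0.964, 0.267, 0.007], [0.267, -0.964, -0.002], [0.006, 0.004, -1.0]]
ft_force: [1.0, 0.3, -0.7]
width: -0.001
tab 22 [ 0.581 -0.004  0.066] 103.7 0.121
2,-0,0,0.03, 6,-1,0,0.06, 10,-1,0,0.10, 14,-1,0,0.13,
```

```bash
python3 -m crank '[3,0,0,0.03, 6,-1,0,0.06, 9,-1,0,0.09, 9,-1,0,0.09]' ; python3 -m crank '[2,0,0,0.02, 2,0,0,0.02]';python3 -m crank '[2,0,0,0.02, 2,0,0,0.02]'
python3 - <<'E'
from h import *
tab()
E
```

```text
time: 8.38
position: [0.5761, -0.0152, 0.0341]
eef_rot: [[0.984, 0.179, 0.007], [0.179, -0.984, -0.002], [0.006, 0.003, -1.0]]
ft_force: [-0.4, -0.1, -0.1]
width: 0.0
time: 8.62
position: [0.5782, -0.0148, 0.0341]
eef_rot: [[0.987, 0.159, 0.007], [0.159, -0.987, -0.002], [0.007, 0.003, -1.0]]
ft_force: [1.2, 0.2, 0.7]
width: 0.0
time: 8.88
position: [0.5803, -0.0145, 0.0341]
eef_rot: [[0.99, 0.139, 0.007], [0.139, -0.99, -0.002], [0.007, 0.003, -1.0]]
ft_force: [-0.1, -0.7, -0.2]
width: -0.0
tab 24 [ 0.593 -0.004  0.064] 98.4 0.119
```

```bash
for i in 1 2; do python3 -m crank '[2,0,0,0.01, 2,0,0,0.01]' | grep -E "pos|force"; done
python3 - <<'E'
from h import *
tab()
E
```

```text
position: [0.5805, -0.0143, 0.0339]
ft_force: [-9.3, -1.6, 6.0]
position: [0.5804, -0.0141, 0.0339]
ft_force: [-12.0, -0.9, 10.4]
tab 25 [ 0.593 -0.002  0.066] 98.3 0.12
```

The keeper is home (the force rises at the stop). Now I'll plan the nut strokes at a fixed holder-aligned heading and retract.

```bash
cat >> h.py <<'E'
HX,HY=.0145,.0125
def fp(w,z=.044,clear=0.,a=.030,c=None):
    """finger pose to touch a wing at holder angle w (deg) from its anticlockwise side"""
    c=C if c is None else c
    r=np.radians(w); off=.0045+HX*abs(np.sin(r))+HY*abs(np.cos(r))+clear
    if w>180: a=.034
    u=np.array([np.cos(r),np.sin(r)]);n=np.array([-u[1],u[0]])
    if u[0]>0: a=min(a,(.009+off*np.sin(r))/u[0])
    p=a*u+off*n; R=np.array([[np.cos(Y),-np.sin(Y)],[np.sin(Y),np.cos(Y)]])
    return (*(c+R@p),z,np.degrees(Y))
def wings():
    """yellow & blue top-face centroids and line angle (holder deg) from wrist+scene+side"""
    for n in ['scene','side','wrist']:
        p,d,K,T=cam(n);P=pts(d,K,T);H=cv2.cvtColor(p,cv2.COLOR_RGB2HSV).astype(int);h,s,v=H[...,0],H[...,1],H[...,2]
        roi=(d>0)&(np.hypot(P[...,0]-C[0],P[...,1]-C[1])<.06)&(P[...,2]>.05)&(P[...,2]<.092)
        for c,m in dict(yel=(h>20)&(h<30)&(s>200)&(v>120),blu=(h>100)&(h<122)&(s>150)&(v>60)).items():
            Q=P[m&roi]
            if len(Q)>8:
                t=np.median(Q,0);print(n,c,len(Q),t.round(3),'holder deg',round((np.degrees(np.arctan2(t[1]-C[1],t[0]-C[0])-Y))%360,1),'top',np.percentile(Q[:,2],97).round(3))
E
cat > chk.py <<'E'
from plant import get_state
import numpy as np,sys
s=get_state();print('t%.1f'%s['time'],s['position'].round(4),'F',s['ft_force'].round(1));sys.exit(np.hypot(*s['ft_force'][:2])>5)
E
python3 -m crank '[-12,0,0,0, -22,0,0,0, -22,0,-40,0, -22,0,-70,0, -22,0,-70,0]'
python3 - <<'E'
from h import *
tab();wings()
rows([fp(162,.10,.014),fp(162,.044,.014)])
E
```

```text
time: 10.1
position: [0.5598, -0.0168, 0.1061]
eef_rot: [[0.993, 0.119, 0.002], [0.119, -0.993, -0.002], [0.002, 0.003, -1.0]]
ft_force: [0.0, -0.8, -0.3]
width: 0.005
tab 24 [ 0.593 -0.002  0.065] 98.2 0.12
scene yel 68 [ 0.58  -0.118  0.074] holder deg 167.9 top 0.087
scene blu 60 [ 0.632 -0.134  0.077] holder deg 322.3 top 0.086
side yel 26 [ 0.588 -0.114  0.067] holder deg 154.3 top 0.084
side blu 55 [ 0.631 -0.125  0.073] holder deg 342.1 top 0.085
wrist yel 2175 [ 0.583 -0.115  0.081] holder deg 160.5 top 0.086
wrist blu 1296 [ 0.627 -0.127  0.082] holder deg 334.4 top 0.086
-0,134,3,-0.00, 0,134,59,-0.00,
```

```bash
python3 -m crank '[0,45,3,0, 0,90,3,0, 0,134,3,0, 0,134,20,0, 0,134,40,0, 0,134,59,0, 0,134,59,0]'
python3 - <<'E'
from h import *
rows([fp(w) for w in range(160,40,-10)]); rows([fp(w) for w in (40,35,30)])
E
```

```text
time: 11.18
position: [0.5725, -0.1487, 0.042]
eef_rot: [[0.993, 0.12, -0.007], [0.12, -0.993, -0.0], [-0.007, -0.0, -1.0]]
ft_force: [-0.8, 1.0, 0.3]
width: 0.002
5,-13,-2,-0.00, 3,-18,-2,-0.00, 2,-24,-2,-0.00, 3,-31,-2,-0.00, 5,-37,-2,-0.00, 9,-43,-2,-0.00, 15,-49,-2,-0.00, 21,-53,-2,-0.00, 25,-56,-2,-0.00, 30,-59,-2,-0.00, 35,-61,-2,-0.00, 42,-61,-2,-0.00, 
48,-60,-2,-0.00, 49,-57,-2,-0.00, 49,-54,-2,-0.00,
```

```bash
python3 -m crank '[5,-13,-2,0, 3,-18,-2,0, 2,-24,-2,0, 3,-31,-2,0, 5,-37,-2,0, 9,-43,-2,0, 15,-49,-2,0]'
python3 - <<'E'
from h import *
wings();tab()
rows([fp(w) for w in (90,80,70,60,50,45,40,35,30)])
E
```

```text
time: 12.05
position: [0.5818, -0.0979, 0.0439]
eef_rot: [[0.993, 0.12, -0.007], [0.12, -0.993, -0.001], [-0.007, -0.0, -1.0]]
ft_force: [-0.7, -3.0, -0.3]
width: 0.001
scene yel 32 [ 0.599 -0.11   0.076] holder deg 127.8 top 0.086
scene blu 87 [ 0.612 -0.152  0.074] holder deg 267.3 top 0.086
side yel 42 [ 0.597 -0.084  0.076] holder deg 102.0 top 0.086
wrist yel 2048 [ 0.604 -0.099  0.079] holder deg 98.8 top 0.085
wrist blu 3297 [ 0.617 -0.149  0.083] holder deg 278.1 top 0.086
tab 23 [ 0.593 -0.002  0.062] 98.2 0.121
6,-4,-0,-0.00, 10,-7,-0,-0.00, 15,-10,-0,-0.00, 20,-11,-0,-0.00, 27,-12,-0,-0.00, 30,-12,-0,-0.00, 33,-11,-0,-0.00, 34,-8,-0,-0.00, 34,-5,-0,-0.00,
```

```bash
python3 -m crank '[6,-4,0,0, 10,-7,0,0, 15,-10,0,0, 20,-11,0,0, 27,-12,0,0, 30,-12,0,0, 33,-11,0,0, 34,-8,0,0, 34,-5,0,0, 34,-5,0,0]'
python3 - <<'E'
from h import *
s=get_state();x,y,z=s['position']
wings();tab()
rows([(x,y,.105,6.9),fp(214,.105,.010),fp(214,.044,.010)])
E
```

```text
time: 13.5
position: [0.6148, -0.0891, 0.0436]
eef_rot: [[0.993, 0.12, -0.007], [0.12, -0.993, -0.0], [-0.007, -0.001, -1.0]]
ft_force: [-0.2, 0.6, 0.3]
width: -0.002
scene yel 12 [ 0.623 -0.105  0.084] holder deg 44.4 top 0.087
scene blu 35 [ 0.579 -0.152  0.082] holder deg 217.7 top 0.089
side yel 23 [ 0.633 -0.091  0.07 ] holder deg 45.5 top 0.083
side blu 70 [ 0.587 -0.139  0.072] holder deg 211.9 top 0.082
wrist yel 568 [ 0.622 -0.113  0.083] holder deg 29.1 top 0.085
wrist blu 146 [ 0.587 -0.145  0.084] holder deg 218.8 top 0.085
tab 24 [ 0.593 -0.002  0.064] 98.2 0.12
-0,0,-61,-0.00, -19,77,-61,-0.00, -18,78,-0,-0.00,
```

```bash
python3 -m crank '[0,-5,0,0, 0,-5,-30,0, 0,-5,-61,0, -10,36,-61,0, -19,79,-61,0, -19,80,-61,0, -19,80,-30,0, -19,80,0,0, -19,80,0,0]'
python3 - <<'E'
from h import *
wings()
rows([fp(w) for w in (212,204,196,190,180,170,160,150,140,130,120)])
E
```

```text
time: 14.82
position: [0.6043, -0.1693, 0.0419]
eef_rot: [[0.993, 0.12, -0.011], [0.12, -0.993, 0.001], [-0.011, -0.002, -1.0]]
ft_force: [0.4, 0.0, 0.9]
width: -0.0
scene yel 17 [ 0.624 -0.103  0.085] holder deg 43.6 top 0.087
scene blu 36 [ 0.579 -0.153  0.081] holder deg 218.8 top 0.087
side yel 87 [ 0.624 -0.102  0.072] holder deg 47.2 top 0.083
side blu 75 [ 0.589 -0.141  0.071] holder deg 217.1 top 0.083
wrist yel 1685 [ 0.622 -0.114  0.082] holder deg 23.0 top 0.085
wrist blu 1413 [ 0.599 -0.14   0.076] holder deg 232.7 top 0.085
-7,-11,1,0.00, -13,-15,1,0.00, -17,-20,1,0.00, -21,-24,1,0.00, -20,-32,1,0.00, -23,-35,1,0.00, -26,-39,1,0.00, -28,-44,1,0.00, -28,-50,1,0.00, -28,-56,1,0.00, -26,-63,1,0.00,
```

```bash
python3 -m crank '[-7,-11,1,0, -13,-15,1,0, -17,-20,1,0, -21,-24,1,0, -20,-32,1,0, -23,-35,1,0, -26,-39,1,0, -28,-44,1,0, -28,-50,1,0, -28,-56,1,0]'
python3 - <<'E'
from h import *
wings();tab()
rows([fp(w) for w in (122,114,106,98,90,82,74)])
E
```

```text
time: 16.23
position: [0.5718, -0.1178, 0.0442]
eef_rot: [[0.993, 0.12, -0.005], [0.12, -0.993, -0.001], [-0.005, 0.0, -1.0]]
ft_force: [1.4, -3.3, -0.2]
width: -0.001
scene yel 81 [ 0.627 -0.144  0.072] holder deg 300.1 top 0.084
side yel 55 [ 0.631 -0.14   0.073] holder deg 310.6 top 0.083
side blu 69 [ 0.585 -0.101  0.071] holder deg 134.8 top 0.082
wrist yel 2015 [ 0.627 -0.139  0.082] holder deg 306.9 top 0.084
wrist blu 2464 [ 0.59  -0.106  0.083] holder deg 135.9 top 0.084
tab 24 [ 0.593 -0.003  0.064] 98.4 0.119
2,-5,0,0.00, 5,-10,0,0.00, 8,-15,0,0.00, 13,-19,0,0.00, 19,-22,0,0.00, 21,-25,0,0.00, 25,-27,0,0.00,
```

```bash
python3 -m crank '[2,-5,0,0, 5,-10,0,0, 8,-15,0,0]' >/dev/null; python3 chk.py && python3 -m crank '[2,-2,0,0, 3,-4,0,0]' >/dev/null && python3 chk.py && python3 -m crank '[2,-2,0,0, 5,-3,0,0]' >/dev/null && python3 chk.py && python3 -m crank '[2,-1,0,0, 3,-3,0,0]' >/dev/null && python3 chk.py && python3 -m crank '[2,-1,0,0, 4,-2,0,0]' >/dev/null && python3 chk.py
python3 - <<'E'
from h import *
wings();tab()
rows([fp(w) for w in (74,66,58,50,45,40,35,30)])
E
```

```text
t16.8 [ 0.578  -0.1016  0.0441] F [-0.4 -1.6 -0.3]
scene yel 92 [ 0.617 -0.151  0.072] holder deg 276.8 top 0.085
scene blu 28 [ 0.597 -0.11   0.069] holder deg 133.6 top 0.082
side yel 24 [ 0.623 -0.152  0.075] holder deg 286.6 top 0.083
side blu 45 [ 0.592 -0.088  0.073] holder deg 111.2 top 0.082
wrist yel 2400 [ 0.621 -0.146  0.077] holder deg 287.5 top 0.084
wrist blu 2900 [ 0.598 -0.099  0.082] holder deg 111.0 top 0.084
tab 24 [ 0.593 -0.002  0.064] 98.1 0.12
17,-12,0,0.00, 21,-14,0,0.00, 26,-15,-0,0.00, 31,-15,-0,0.00, 34,-15,-0,0.00, 37,-14,-0,0.00, 39,-12,-0,0.00, 39,-8,-0,0.00, False
```

```bash
sed -i 's/sys.exit(np/sys.exit(int(np/; s/>5)/>5))/' chk.py
python3 -m crank '[3,-2,0,0, 5,-4,0,0]' >/dev/null && python3 chk.py && python3 -m crank '[3,-2,0,0, 6,-4,0,0]' >/dev/null && python3 chk.py && python3 -m crank '[3,-2,0,0, 6,-4,0,0]' >/dev/null && python3 chk.py && python3 -m crank '[2,-1,0,0, 4,-2,0,0]' >/dev/null && python3 chk.py && python3 -m crank '[2,-1,0,0, 4,-1,0,0]' >/dev/null && python3 chk.py
python3 - <<'E'
from h import *
wings();tab()
rows([fp(w) for w in (74,66,58,50,45,40,35,30)])
E
```

```text
t17.2 [ 0.5827 -0.0974  0.0441] F [-0.3 -2.9 -0.5]
t17.5 [ 0.5882 -0.0924  0.044 ] F [ 0.1 -1.  -0.3]
t17.8 [ 0.5938 -0.0875  0.044 ] F [-0.7 -0.4 -0.1]
t18.0 [ 0.5976 -0.0849  0.0439] F [-1.8 -1.6 -0.5]
t18.2 [ 0.6016 -0.0834  0.0439] F [-0.3 -0.8 -0.2]
scene yel 71 [ 0.595 -0.155  0.074] holder deg 239.5 top 0.085
scene blu 39 [ 0.61  -0.101  0.075] holder deg 83.7 top 0.085
side yel 45 [ 0.596 -0.153  0.071] holder deg 239.3 top 0.083
side blu 25 [ 0.618 -0.081  0.069] holder deg 71.3 top 0.082
wrist yel 1812 [ 0.604 -0.149  0.078] holder deg 250.8 top 0.083
wrist blu 2485 [ 0.618 -0.099  0.082] holder deg 64.2 top 0.084
tab 24 [ 0.593 -0.003  0.065] 98.3 0.119
-9,3,-0,0.00, -5,2,-0,0.00, -0,0,-0,0.00, 5,0,-0,0.00, 8,0,-0,0.00, 12,1,-0,0.00, 13,4,-0,0.00, 13,7,-0,0.00,
```

```bash
python3 -m crank '[2,0,0,0, 5,0,0,0]' >/dev/null && python3 chk.py && python3 -m crank '[2,0,0,0, 4,0,0,0]' >/dev/null && python3 chk.py && python3 -m crank '[2,1,0,0, 3,2,0,0]' >/dev/null && python3 chk.py && python3 -m crank '[1,2,0,0, 1,4,0,0]' >/dev/null && python3 chk.py && python3 -m crank '[0,1,0,0, 0,2,0,0]' >/dev/null && python3 chk.py
python3 - <<'E'
from h import *
wings();tab();s=get_state();x,y,z=s['position']
rows([(x,y,.105,6.9),fp(212,.105,.014),fp(212,.044,.014)])
E
```

```text
t18.7 [ 0.6066 -0.0829  0.0439] F [-1.4 -1.3  0.7]
t18.9 [ 0.6108 -0.0823  0.0438] F [-1.   0.4 -0.4]
t19.2 [ 0.6141 -0.0839  0.0438] F [-0.9  1.6  0.7]
t19.4 [ 0.6158 -0.0877  0.0438] F [-0.4  2.2 -0.1]
t19.7 [ 0.616  -0.0897  0.0438] F [-0.4  3.   0.5]
scene yel 30 [ 0.578 -0.153  0.076] holder deg 217.9 top 0.086
scene blu 11 [ 0.623 -0.106  0.082] holder deg 42.9 top 0.086
side yel 81 [ 0.587 -0.139  0.07 ] holder deg 211.3 top 0.081
side blu 23 [ 0.633 -0.092  0.066] holder deg 43.9 top 0.081
wrist yel 170 [ 0.587 -0.143  0.082] holder deg 217.0 top 0.083
wrist blu 667 [ 0.622 -0.113  0.082] holder deg 28.6 top 0.083
tab 24 [ 0.593 -0.002  0.064] 98.2 0.12
-0,-0,-61,0.00, -19,80,-61,0.00, -19,80,-0,0.00,
```

```bash
python3 -m crank '[0,-5,0,0, 0,-5,-30,0, 0,-5,-61,0, -10,36,-61,0, -19,80,-61,0, -19,81,-61,0, -19,81,-30,0, -19,81,0,0, -19,81,0,0]' >/dev/null; python3 chk.py
python3 - <<'E'
from h import *
wings()
rows([fp(w) for w in (218,210,202,194,186,180,172,164,156)])
E
```

```text
t21.0 [ 0.6057 -0.171   0.042 ] F [-0.1  0.3  0.3]
scene yel 31 [ 0.576 -0.153  0.074] holder deg 216.1 top 0.085
scene blu 15 [ 0.625 -0.103  0.081] holder deg 43.5 top 0.084
side yel 77 [ 0.586 -0.139  0.07 ] holder deg 210.0 top 0.082
side blu 76 [ 0.625 -0.1    0.068] holder deg 46.7 top 0.081
wrist yel 1444 [ 0.599 -0.139  0.072] holder deg 230.9 top 0.083
wrist blu 1503 [ 0.622 -0.114  0.081] holder deg 21.3 top 0.083
-4,-11,1,0.00, -10,-14,1,0.00, -15,-18,1,0.00, -20,-23,1,0.00, -23,-29,1,0.00, -22,-34,1,0.00, -24,-36,1,0.00, -26,-39,1,0.00, -28,-43,1,0.00,
```

```bash
python3 -m crank '[-4,-11,1,0, -10,-14,1,0]' >/dev/null && python3 chk.py && python3 -m crank '[-2,-2,0,0, -5,-4,0,0]' >/dev/null && python3 chk.py && python3 -m crank '[-2,-2,0,0, -5,-5,0,0]' >/dev/null && python3 chk.py && python3 -m crank '[-1,-3,0,0, -3,-6,0,0]' >/dev/null && python3 chk.py && python3 -m crank '[0,-2,0,0, 1,-5,0,0]' >/dev/null && python3 chk.py &&  python3 -m crank '[-1,-1,0,0, -2,-3,0,0]' >/dev/null && python3 chk.py
python3 - <<'E'
from h import *
wings();tab()
rows([fp(w) for w in (172,166,160,154,148,142,136,130,124)])
E
```

```text
t21.4 [ 0.5962 -0.1586  0.0451] F [ 1.5 -1.1  0.3]
t21.7 [ 0.5909 -0.1553  0.0454] F [1.5 0.2 0.1]
t21.9 [ 0.5852 -0.1509  0.0455] F [ 1.2 -0.8 -0.1]
t22.2 [ 0.5814 -0.1452  0.0455] F [ 1.8 -1.8 -1. ]
t22.4 [ 0.5818 -0.142   0.0458] F [ -3.8 -18.7   0.9]
scene yel 27 [ 0.566 -0.13   0.066] holder deg 185.0 top 0.084
side yel 100 [ 0.58  -0.122  0.069] holder deg 175.3 top 0.082
side blu 61 [ 0.629 -0.117  0.068] holder deg 5.8 top 0.079
wrist yel 639 [ 0.591 -0.126  0.081] holder deg 188.7 top 0.083
wrist blu 894 [ 0.626 -0.122  0.081] holder deg 349.8 top 0.083
tab 26 [ 0.593 -0.002  0.064] 98.1 0.12
-2,-3,2,0.00, -3,-5,2,0.00, -5,-8,2,0.00, -6,-11,2,0.00, -7,-14,2,0.00, -7,-17,2,0.00, -7,-21,2,0.00, -7,-25,2,0.00, -6,-29,2,0.00,
```

Sudden resistance (18.7 N) with the nut turned about 5.9 rad in all and the blue wing along the holder's +x, which fits the hard stop. I back off, lift and check.

```bash
python3 -m crank '[0,8,0,0, 0,16,0,0, 0,16,-35,0, 0,16,-75,0, -40,16,-120,0, -60,-20,-120,0, -60,-20,-120,0]'
python3 - <<'E'
from h import *
wings();tab()
p,d,K,T=cam('wrist');a=p
z=np.load('side0.npz');b=cam('side')[0][130:230,260:390]
o=np.zeros((600,640,3),np.uint8);o[:400]=a;o[400:,:260]=cv2.resize(b,(260,200));o[400:,270:530]=cv2.resize(z['p'][130:230,260:390],(260,200))
cv2.imwrite('pics/end.png',o[:,:,::-1])
E
```

```text
time: 23.5
position: [0.5186, -0.1275, 0.1663]
eef_rot: [[0.992, 0.123, -0.002], [0.123, -0.992, -0.003], [-0.002, 0.003, -1.0]]
ft_force: [0.9, 0.3, -0.2]
width: -0.001
scene yel 53 [ 0.573 -0.128  0.07 ] holder deg 184.4 top 0.085
scene blu 40 [ 0.637 -0.122  0.074] holder deg 350.6 top 0.083
side yel 99 [ 0.58  -0.122  0.07 ] holder deg 174.5 top 0.081
side blu 62 [ 0.629 -0.117  0.067] holder deg 5.4 top 0.08
wrist yel 606 [ 0.581 -0.126  0.082] holder deg 183.2 top 0.083
wrist blu 354 [ 0.627 -0.121  0.081] holder deg 353.2 top 0.083
tab 25 [ 0.593 -0.002  0.066] 98.2 0.121
```

View pics/end.png

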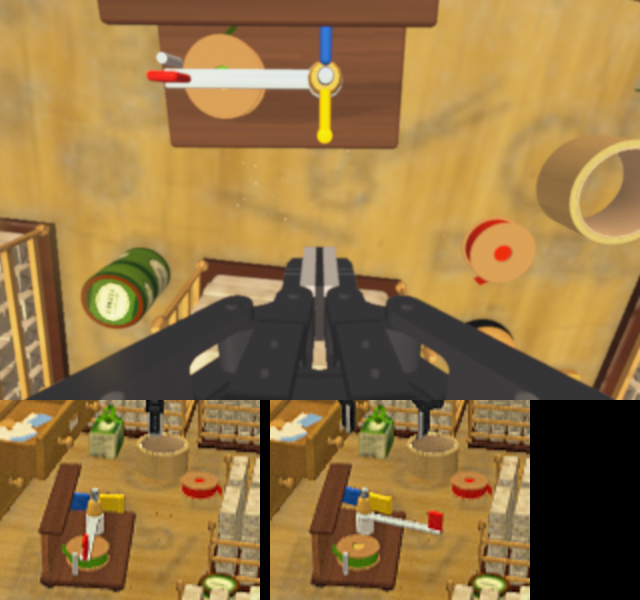

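The final wrist view shows the bar over the spool, with the tab at (170,76) against the stop pin. The wings lie square to the bar (yellow (325,140), blue (326,30)), and the holder and bystanders are where they were. Handing in.

```bash
python3 -c "
from plant import manip,get_state
s=get_state();print(s['time'],s['ft_force']);print(manip.close_job())"
```

```text
23.8 [ 1.09153854e-01 -7.35389074e-05 -2.79892723e-01]
the job is handed in; nothing more can be done
None
```

I pushed the keeper bar home over the spool and then ran the wing nut clockwise to its stop in three fingertip strokes. I handed the job in at 23.8 s; it reported no verdict.

- **Keeper:** pushing on drew about 12 N without moving the bar further. It then stayed at about 98° in the world frame, against my estimate of 97° for fully home.
- **Nut:** it turned about 5.9 rad in all and then met a sudden 18.7 N, below the 35 N limit. The wings ended lined up with the holder's axes and had sunk about 3.5 mm, which fits fully home. I inferred this from force and pictures, as the joint value itself can't be read.
- **Surroundings:** the holder and the bystanders in view showed no visible movement, and the robot touched nothing at the end.

**What disagreed:**
- The real fingertips end about 22 mm behind the stated TCP, so my first two passes went over the tab without touching it. I measured the offset, lowered the tool and pushed again.
- During the strokes the cameras' estimates of the wing angles differed by up to about 25°, because the fingers blocked the view. In the last check with a clear view they agreed to within about 10°.

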